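# Level the model-pouring slab with spirit level and levelling foot

## Robot

A 6-joint arm with a two-finger parallel gripper is mounted at the origin on a cart in front of the work surface, level with it; the furniture and walls round the work are solid. World frame = base frame: x ahead of the robot, y to its left, z up, the work surface at z = 0. Lengths are in m, angles in degrees, forces in N, time in s.
With the tool pointing down it reaches from about 0.4 to 0.825 m from the base axis. Payload 7 kg.
Tool frame: the origin (TCP) lies midway between the tips of the shut fingers; the grasp point (between the pads) lies 19 mm behind it; z points along the fingers, y is the line along which they close (so a half turn about z gives the same grasp; the last joint's range is limited). The gripper opens to 88 mm and grips with 3 to 60 N. Pads are 19 mm wide; open, the fingers measure 130 mm over their backs; the gripper's body (78 mm by 193 mm) begins 47 mm behind the grasp point.
Start: joints at [91.221, 20.546, 0.682, 0, -70.136, -16.507], TCP at [0.178, 0.651, 0.227] pointing down, gripper open.
Joint ranges: [-176.03, 176.03], [-82.01, 121.73], [-58.28, 71.71], [-173.87, 95.51], [-174.79, -0.11], [-173.66, 173.66]. Speed limits (degrees/s): [136.94, 136.94, 172.46, 180, 180, 180].

## Interface

Orientations are given as [roll, pitch, yaw] about the fixed x, y, z axes, in that order (R = Rz(yaw) Ry(pitch) Rx(roll)).
In Python, from plant import ctrl gives the robot as it stands.
- The arm moves only by the tool arm_command, never from a script. Its argument "steps" is a list of rows, each an object with "translation": the shift along the tool's x, y, z in mm, a list of three; "rotation": the turn, a rotation vector about the tool's x, y, z in units of 5 degrees (1.0 is 5 degrees), a list of three; "claw": the finger opening in mm, from 0 to 87.6. In form: [{"translation": [x, y, z], "rotation": [rx, ry, rz], "claw": claw}, ...]. A call has 1 to 5 rows; each row is the pose to reach, as a shift and turn from the pose commanded when the call began, along the tool's axes at that moment; what a row does not reach only later rows make up. A row lasts 1/10 s, in which the tool goes at most 50 mm and 8.59 degrees, less where a joint would pass 70% of its speed; a pose out of reach is approached as far as the arm can. A call with a gripper value outside its range is refused whole. The fingers move at their own pace and stop on an object; the grip force is fixed at half the most. Time passes only in rows, so rows that repeat a pose let the fingers close. It gives the time, the measured TCP pose, the force, the opening and the grip force at its end, in the units of the state.
- ctrl.get_obs(): the state, without advancing time (a new reading comes with each control period).
- ctrl.snapshot(name): name is "side" or "top" or "wrist"; returns (picture, depth): 384x512x3 uint8, red, green, blue; 384x512 float32, m along the optical axis (not along the pixel's ray), 0 where there is no reading.
- ctrl.calibration(name): a dict with "vertical_fov" (degrees; the focal length in pixels is half the picture's height over the tangent of half this angle, whatever the lens; pixels are square), "cx", "cy" (the principal point, pixels), "k1" (the pictures are not rectified: a ray, as slopes to the right and down, at radius r is drawn at 1 + k1 r^2 times it, then the intrinsics apply), "rvec" (rotation vector, rad) and "tvec" (3), from world to camera coordinates, as OpenCV has them; the wrist camera has in their place "hand_eye" (4x4, takes a point from camera to tool coordinates, whose origin is the TCP and whose axes are the flange's). Camera axes: x right, y down, z forward; pixel columns grow to the right and rows downward; lengths in m; the calibration is good to about 2 mm. A picture is of the moment at which its call begins: read the wrist's pose just before it. calibration takes no time and is no camera call.
- ctrl.close_job(): hands the job in; it is judged then, once.
The state is a dict: "clock": time; "joint_pos": joint angles; "qvel": joint speeds; "tau": joint torques, N m; "tool_pos": TCP position; "orientation": TCP orientation; "force": force on the tool from outside, world axes, zero at the start; "moment": the same for the moment, N m; "opening": finger opening in m; "gripper_force": force on a finger pad.
Only numpy, scipy, OpenCV 4.12 (cv2) and the standard library are available. Lean on these libraries where they do the work, as an engineer would, in place of code of your own. Each camera call takes 0.05 s, during which the arm holds its last target. There are 200 camera calls.

## Task

The slab for pouring plaster models must be level before the casts are set on it. Lay the yellow spirit level lengthwise about the middle of the slab's width, press it firmly down and home against the back rim so that it sits flat along it, and let go of it; then grip the black knob of the levelling foot, push it down to free its lock and turn it, still pushed down, until the bubble rests in the middle between the two rings of the vial. Finish while holding: stay on the knob, gripping it and keeping it pushed down with the bubble centred, so that I can tighten the foot's lock nut from below; leave the casts and the gauze carton where they are.

Things in the scene. Friction and masses are not known exactly. Their poses are not given: they have to be found in the camera images.
- level_centre (a point): Centre (half-way up) of the loose yellow spirit level with black end caps: a bar 150 mm long (its x), 26 mm wide (y), 44 mm high (z), 200 g, standing on its sole on the worktop left of the slab. Its sides are smooth and parallel: grip it across the 26 mm. The green vial lies along x in its top. It may be laid either way round.
- slab_centre (a point): Middle of the upper face of the metal pouring slab (grey inlay, aluminium edge), 50 mm above the worktop. The face is 130 mm deep (x, from the robot to the back rim) by 240 mm wide (y, to the left). The slab cannot slide; it stands on two fixed feet under its left (+y) end and the levelling foot under the ear at its right end. Lay the level's middle within 40 mm of this point along y.
- rim_middle (a point): Middle of the upper inner edge of the back rim: a fixed upright lip along the slab's whole back edge (along y), 6 mm thick, 7 mm above the slab's face. It is 59 mm behind (x) slab_centre, so a level pushed home against it has its middle 46 mm behind slab_centre and 22 mm above the face. Axes as slab_centre.
- knob_centre (a point): Centre of the black fluted knob of the levelling foot, axis upright, 158 mm to the right (-y) of slab_centre: 36 mm across, 29 mm high (14.5 mm either way), on a stem. It can be gripped across at any yaw. Below it is a fixed dark collar 42 mm wide, its top 23 mm under this point while the knob is up; slab face 31 mm under. This point turns with the knob: use its position only.
- ear_top (a point): Top of the slab's ear under the knob, 2 mm lower than the slab's face, 56 mm wide. At the start the ear is up to 2.5 mm too low, which only the level shows. Knob turned clockwise from above (pushed down): the ear rises; the other way: it sinks. All starts need 0.4 to 1.3 rad clockwise.
- foot_knob (a joint): How far the knob is pushed down, m: 0 up, 0.007 at its stop; keep it more than 0.004 down. Up, teeth lock it. Pushed straight down against its spring (6 N at first, 10 N at the stop) by more than 3 mm it turns easily (0.05 N m); let up, it springs back and catches in the nearest of its teeth (0.2 rad apart).
- bubble (a joint): Place of the white bubble along the vial, m: 0 in the middle between the two black rings (33 mm apart; the bubble is 22 mm long), positive towards the level's +x end, at most 0.03 either way. It runs to the higher end, 3 mm per 0.001 rad of slope, and takes about 2 s to come to rest. With the level on the slab, a radian of knob turn moves it about 22 mm, towards the knob when clockwise.
- cast_upper: Bystander: cream plaster upper study cast, 65x62x28 mm, standing on the worktop; origin under its centre. To be left where it is.
- cast_lower: Bystander: sand-coloured plaster lower study cast, 58x64x28 mm, standing on the worktop; origin under its centre. To be left where it is.
- gauze_pack: Bystander: small teal carton, 94x62x36 mm, standing on the worktop; origin under its centre. To be left where it is.
Not all that is in view belongs to the job. Of the things that look like the part that bears level_centre, the larger one is meant.

How it is judged:
By the outcome, as a careful person would: the job done as asked, in the order asked, and still so for the second after the job is handed in, while the arm keeps its last pose, push and grip.
It also fails if it takes over 54 s, if anything falls off the work surface, if the arm or the gripper's body presses on something with over 40 N, if the wrist force passes 120 N, or if a joint passes its speed limit or range.

## Working session

There is one attempt and no reset: what is moved stays moved. The work goes in short steps, Python scripts to look and compute and a tool call to move; the robot and the scene stay as the last step left them, time stands still between calls to the robot, and variables do not carry over. Pictures are saved under pics/ and viewed, at most 10 in all, crops included, and the job is handed in when it is done.

Besides the shell and the picture viewer there is one more tool, called after ">>>" as a command line: name --argument value ..., lists and objects as JSON in quotes. arm_command: Moves the arm, as the interface text tells. Its arguments: {"type":"object","properties":{"steps":{"type":"array"}},"required":["steps"]}

```bash
mkdir -p pics; ls; cat > h.py <<'E'
import numpy as np, cv2
from plant import ctrl
from scipy.spatial.transform import Rotation as R
def cam(name, obs=None):
    c=ctrl.calibration(name); f=192/np.tan(np.radians(c['vertical_fov'])/2)
    if 'rvec' in c:
        Rm=cv2.Rodrigues(np.array(c['rvec'],float))[0]; t=np.array(c['tvec'],float).ravel()
        Rw=Rm.T; o=-Rm.T@t
    else:
        T=np.array(c['hand_eye']); Rt=R.from_euler('xyz',obs['orientation'],degrees=True).as_matrix()
        Rw=Rt@T[:3,:3]; o=Rt@T[:3,3]+np.array(obs['tool_pos'])
    return dict(f=f,cx=c['cx'],cy=c['cy'],k1=c['k1'],Rw=Rw,o=o)
def rays(c,px):
    px=np.atleast_2d(np.array(px,float)); d=(px-[c['cx'],c['cy']])/c['f']; u=d.copy()
    for _ in range(20): u=d/(1+c['k1']*(u**2).sum(1,keepdims=True))
    return np.c_[u,np.ones(len(u))]
def plane(c,px,z):
    r=rays(c,px)@c['Rw'].T
    return c['o']+r*((z-c['o'][2])/r[:,2])[:,None]
def withdepth(c,px,d):
    return c['o']+(rays(c,px)*np.atleast_1d(d)[:,None])@c['Rw'].T
def cloud(c,dep):
    v,u=np.mgrid[0:384,0:512]; P=withdepth(c,np.c_[u.ravel(),v.ravel()],dep.ravel()).reshape(384,512,3)
    P[dep==0]=np.nan; return P
def proj(c,P):
    q=(np.atleast_2d(P)-c['o'])@c['Rw']; s=q[:,:2]/q[:,2:]
    return s*(1+c['k1']*(s**2).sum(1,keepdims=True))*c['f']+[c['cx'],c['cy']]
def snap(name,fn):
    o=ctrl.get_obs(); im,d=ctrl.snapshot(name); cv2.imwrite(f'pics/{fn}.png',im[:,:,::-1]); np.savez(f'pics/{fn}.npz',im=im,d=d)
    return cam(name,o),im,d,o
E
python3 - <<'E'
from h import *
for n in('top','side'):
    c,im,d,o=snap(n,n+'0'); print(n,c)
print(o)
a=[cv2.imread(f'pics/{n}0.png') for n in('top','side')]
cv2.imwrite('pics/both.png',cv2.resize(np.vstack(a),(450*1,600*1+75))[:600] if 0 else cv2.resize(np.vstack(a),None,fx=.78,fy=.78))
E
```

```text
pics
top {'f': np.float64(407.4258784655633), 'cx': 255.72431712398378, 'cy': 196.88591876680266, 'k1': -0.053865358943857564, 'Rw': array([[-6.61513820e-05, -9.96270302e-01,  8.62872014e-02],
       [-9.99895189e-01, -1.18334927e-03, -1.44294885e-02],
       [ 1.44777787e-02, -8.62791121e-02, -9.96165804e-01]]), 'o': array([0.40081347, 0.08555487, 1.29469762])}
side {'f': np.float64(350.2452355132098), 'cx': 253.94465672909132, 'cy': 189.3053939405542, 'k1': -0.08079119990534023, 'Rw': array([[-0.97868469,  0.16979867, -0.1155192 ],
       [ 0.20511421,  0.78018332, -0.59096713],
       [-0.01021928, -0.60206512, -0.79838159]]), 'o': array([0.66756855, 0.84449118, 1.12873958])}
{'clock': 0.05, 'joint_pos': array([ 9.12203659e+01,  2.05909781e+01,  6.36532479e-01, -1.99323801e-02,
       -7.01381283e+01, -1.65058090e+01]), 'qvel': array([ 0.0235114 , -0.03093238,  0.14083328, -0.00537344,  0.03648402,
       -0.03895489]), 'tau': array([-2.17631117e-03, -5.84669495e+01,  2.94060677e+01,  7.02618331e+00,
        1.01558369e-02, -5.37774326e-05]), 'tool_pos': array([0.17785926, 0.65064871, 0.22564941]), 'orientation': array([ 1.79905917e+02, -8.33805807e-03, -1.52922234e+01]), 'force': array([-0.15836075, -0.01364447, -0.0794905 ]), 'moment': array([0.00835072, 0.01236381, 0.04725126]), 'gripper_force': 0.0, 'opening': 0.08766564084170739}
```

View pics/top0.png

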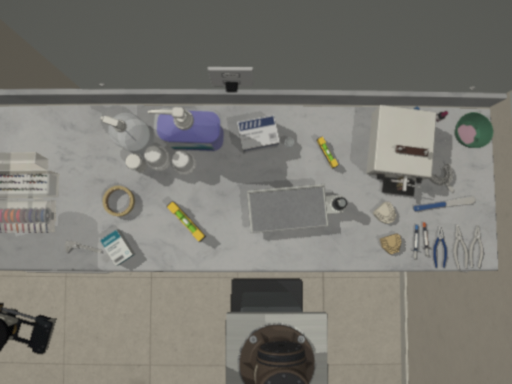

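View pics/side0.png

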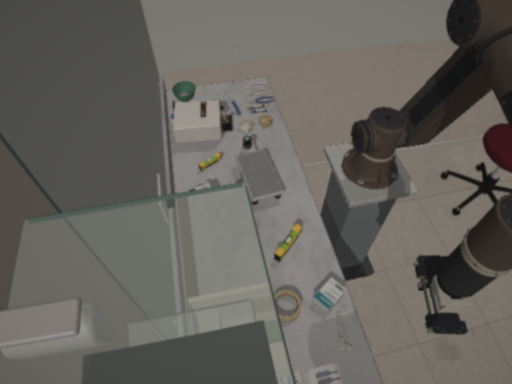

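Top view: the candidates for the level are the larger yellow bar at (186,222), left of the slab, and a small yellow bar at (328,152). The larger one is meant. The slab is at (287,209), the knob at (340,204), the casts at (386,212) and (391,243), and the teal carton at (116,248).

```bash
python3 - <<'E'
from h import *
L={}
for n in('top','side'):
    z=np.load(f'pics/{n}0.npz'); im,d=z['im'],z['d']; c=cam(n); P=cloud(c,d)
    hsv=cv2.cvtColor(im,cv2.COLOR_RGB2HSV)
    m=cv2.inRange(hsv,(18,110,90),(75,255,255)); m=cv2.morphologyEx(m,cv2.MORPH_CLOSE,np.ones((5,5)))
    k,lab,st,ce=cv2.connectedComponentsWithStats(m)
    for i in range(1,k):
        if st[i,4]>60:
            q=P[lab==i]; pl=plane(c,np.argwhere(lab==i)[:,::-1],0.044)
            r=cv2.minAreaRect((pl[:,:2]*1000).astype(np.float32))
            print(n,ce[i].round(),st[i,4],np.nanmedian(q,0).round(3),'rect@44mm',np.round(r[0]),np.round(r[1]),round(r[2],1))
z=np.load('pics/top0.npz'); im,d=z['im'],z['d']; c=cam('top'); P=cloud(c,d)
# heightmap slab
m=((P[...,2]>.04)&(P[...,2]<.062)).astype(np.uint8); m[:, :235]=0; m[:,335:]=0; m[:180]=0;m[245:]=0
q=P[m>0]; r=cv2.minAreaRect((q[:,:2]*1000).astype(np.float32)); print('slab',r,np.median(q[:,2]))
m=((P[...,2]>.062)); m[:, :325]=0; m[:,355:]=0; m[:190]=0;m[:,:][220:]=0
print('knob',np.median(P[m],0),P[m].min(0),P[m].max(0),m.sum())
for (u,v) in [(190,130),(130,130),(153,156),(256,132),(400,140),(118,200),(287,209),(116,248),(386,212),(391,243),(290,142)]: print((u,v),P[v,u].round(3))
cv2.imwrite('pics/c0.png',cv2.resize(im[110:280,150:410,::-1],None,fx=3,fy=3,interpolation=cv2.INTER_CUBIC))
E
```

```text
top [327. 152.] 192 [ 0.652 -0.157  0.026] rect@44mm [ 651. -156.] [101.  23.] 28.6
top [186. 221.] 383 [0.435 0.282 0.04 ] rect@44mm [435. 282.] [147.  26.] 43.3
side [210. 161.] 122 [ 0.657 -0.158  0.028] rect@44mm [ 657. -143.] [106.  35.] 29.1
side [289. 241.] 275 [0.433 0.287 0.041] rect@44mm [437. 284.] [149.  31.] 43.2
slab ((477.0159606933594, -43.44700622558594), (130.27952575683594, 268.98028564453125), 5.221115589141846) 0.04812636490837474
knob [ 0.48991172 -0.18501779  0.09137897] [ 0.47252864 -0.20395     0.0639751 ] [ 0.50607087 -0.16939966  0.09764566] 121
(190, 130) [0.673 0.246 0.224]
(130, 130) [0.689 0.426 0.162]
(153, 156) [0.626 0.374 0.099]
(256, 132) [0.708 0.067 0.066]
(400, 140) [ 0.68  -0.372  0.089]
(118, 200) [ 0.503  0.507 -0.001]
(287, 209) [ 0.472 -0.028  0.05 ]
(116, 248) [0.352 0.497 0.037]
(386, 212) [ 0.464 -0.346  0.016]
(391, 243) [ 0.366 -0.36   0.017]
(290, 142) [ 0.687 -0.042  0.021]
```

View pics/c0.png

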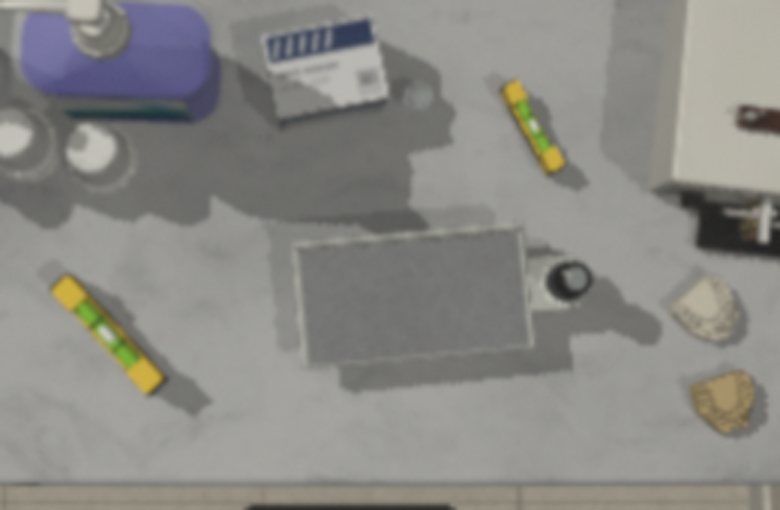

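The crop confirms the larger yellow bar, at (107,332) in the crop, as the level; its long axis is about 43° in world. I'm moving to above it with the tool at yaw -137.

```bash
cat > go.py <<'E'
import sys
from h import *
def go(x,y,z,yaw):
    o=ctrl.get_obs(); Rc=R.from_euler('xyz',o['orientation'],degrees=True); Rt=R.from_euler('xyz',[180,0,yaw],degrees=True)
    print('t',round(o['clock'],2),'shift mm',np.round(Rc.inv().apply(np.array([x,y,z])-o['tool_pos'])*1000,1),'rot',np.round(np.degrees((Rc.inv()*Rt).as_rotvec())/5,2),'pos',o['tool_pos'].round(4),o['orientation'].round(2),'F',o['force'].round(1))
if __name__=='__main__': go(*map(float,sys.argv[1:]))
E
python3 - <<'E'
from h import *
z=np.load('pics/top0.npz'); im,d=z['im'],z['d']; c=cam('top'); P=cloud(c,d)
# inlay edges by height of slab: back/front edge line fits
m=((P[...,2]>.04)&(P[...,2]<.062)); m[:,:240]=0; m[:,325:]=0; m[:180]=0; m[245:]=0
cols=range(256,322); b=[];f=[]
for u in cols:
    v=np.where(m[:,u])[0]; b.append(P[v[0],u]); f.append(P[v[-1],u])
for e in (np.array(b),np.array(f)): k=np.polyfit(e[:,1],e[:,0],1); print('edge x=%.4f*y+%.4f'%tuple(k),np.degrees(np.arctan(-k[0])),e[:,2].mean())
E
```

```text
edge x=-0.0924*y+0.5366 5.277271771243543 0.05458778874301977
edge x=-0.0902*y+0.4092 5.1522473955206145 0.047145124570831094
```

>>> arm_command --steps '[{"translation": [35,28,0],"rotation": [0,0,1.7],"claw": 80},{"translation": [70,56,0],"rotation": [0,0,3.4],"claw": 80},{"translation": [105,84,0],"rotation": [0,0,5.1],"claw": 80},{"translation": [140,112,0],"rotation": [0,0,6.8],"claw": 80},{"translation": [175,144,0],"rotation": [0,0,8.5],"claw": 80}]'

```text
clock: 0.6
tool_pos: [0.3095, 0.4645, 0.2262]
orientation: [180.0, -0.0, -58.1]
force: [1.4, 0.2, -0.4]
opening: 0.0797
gripper_force: 0.0
```

```bash
python3 go.py .435 .282 .17 -137
```

```text
t 0.6 shift mm [221.2 -10.2  56.2] rot [ 0.000e+00 -1.000e-02  1.578e+01] pos [0.3095 0.4645 0.2262] [ 1.7997e+02 -2.0000e-02 -5.8120e+01] F [ 1.4  0.2 -0.4]
```

>>> arm_command --steps '[{"translation": [44,-2,11],"rotation": [0,0,1.7],"claw": 70},{"translation": [88,-4,22],"rotation": [0,0,3.4],"claw": 70},{"translation": [132,-6,33],"rotation": [0,0,5.1],"claw": 70},{"translation": [176,-8,45],"rotation": [0,0,6.8],"claw": 70},{"translation": [221,-10,56],"rotation": [0,0,8.5],"claw": 70}]'

```text
clock: 1.1
tool_pos: [0.4356, 0.2827, 0.17]
orientation: [180.0, -0.0, -100.6]
force: [1.0, 0.1, 0.5]
opening: 0.0703
gripper_force: 0.0
```

>>> arm_command --steps '[{"translation": [0,0,0],"rotation": [0,0,1.7],"claw": 70},{"translation": [0,0,0],"rotation": [0,0,3.4],"claw": 70},{"translation": [0,0,0],"rotation": [0,0,5.1],"claw": 70},{"translation": [0,0,0],"rotation": [0,0,6.8],"claw": 70},{"translation": [0,0,0],"rotation": [0,0,7.3],"claw": 70}]'

```text
clock: 1.6
tool_pos: [0.4349, 0.2841, 0.1702]
orientation: [180.0, -0.0, -137.1]
force: [-0.1, -0.3, 0.5]
opening: 0.0698
gripper_force: 0.0
```

```bash
python3 - <<'E'
from h import *
c,im,d,o=snap('wrist','w1')
print(o['tool_pos'],o['orientation'],o['clock'])
hsv=cv2.cvtColor(im,cv2.COLOR_RGB2HSV)
m=cv2.inRange(hsv,(18,110,90),(75,255,255)); m=cv2.morphologyEx(m,cv2.MORPH_CLOSE,np.ones((9,9)))
k,lab,st,ce=cv2.connectedComponentsWithStats(m)
for i in range(1,k):
    if st[i,4]>300:
        pl=plane(c,np.argwhere(lab==i)[:,::-1],0.044); r=cv2.minAreaRect((pl[:,:2]*1000).astype(np.float32))
        print(ce[i],st[i,4],r)
E
```

```text
[0.43493638 0.28408349 0.17024539] [ 1.79998697e+02 -3.86972046e-02 -1.37116433e+02] 1.6
[251.97738327 170.58438716] 4112 ((435.1247863769531, 283.1317443847656), (145.92308044433594, 24.866287231445312), 43.02607727050781)
[367.26280772 325.67631404] 3006 ((482.0504150390625, 459.37200927734375), (19.468994140625, 332.4386901855469), 42.90017318725586)
```

View pics/w1.png

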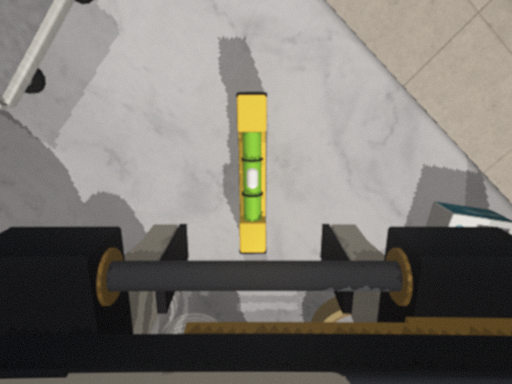

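Wrist view: the level stands upright in line with the jaws at (252,172), with its bubble at (252,178) between the rings. It measures (0.435, 0.283) at 43°, which agrees with the top view. I'm descending and gripping.

>>> arm_command --steps '[{"translation": [1,0,45],"rotation": [0,0,0],"claw": 60},{"translation": [1,0,90],"rotation": [0,0,0],"claw": 60},{"translation": [1,0,125],"rotation": [0,0,0],"claw": 60},{"translation": [1,0,148],"rotation": [0,0,0],"claw": 60},{"translation": [1,0,156],"rotation": [0,0,0],"claw": 55}]'

```text
clock: 2.15
tool_pos: [0.4332, 0.2822, 0.012]
orientation: [-180.0, -0.3, -136.7]
force: [-0.3, -0.1, -0.6]
opening: 0.0571
gripper_force: 0.0
```

>>> arm_command --steps '[{"translation": [0,0,0],"rotation": [0,0,0],"claw": 30},{"translation": [0,0,0],"rotation": [0,0,0],"claw": 10},{"translation": [0,0,0],"rotation": [0,0,0],"claw": 10},{"translation": [0,0,0],"rotation": [0,0,0],"claw": 10},{"translation": [0,0,0],"rotation": [0,0,0],"claw": 10}]'

```text
clock: 2.65
tool_pos: [0.4349, 0.2843, 0.0158]
orientation: [180.0, 0.1, -136.8]
force: [-0.3, -0.5, 7.5]
opening: 0.0258
gripper_force: 30.0
```

>>> arm_command --steps '[{"translation": [0,0,-20],"rotation": [0,0,0],"claw": 10},{"translation": [0,0,-50],"rotation": [0,0,0],"claw": 10},{"translation": [0,0,-90],"rotation": [0,0,-1],"claw": 10},{"translation": [0,0,-130],"rotation": [0,0,-2],"claw": 10},{"translation": [0,0,-160],"rotation": [0,0,-3],"claw": 10}]'

```text
clock: 3.15
tool_pos: [0.4345, 0.2839, 0.1773]
orientation: [-180.0, 0.1, -121.6]
force: [0.8, 0.4, -0.9]
opening: 0.0257
gripper_force: 30.0
```

```bash
python3 go.py .46 -.03 .19 -84.8
```

```text
t 3.15 shift mm [ 254.  -186.1  -13.2] rot [-0.01  0.02 -7.35] pos [0.4345 0.2839 0.1773] [-1.7999e+02  1.3000e-01 -1.2157e+02] F [ 0.8  0.4 -0.9]
```

>>> arm_command --steps '[{"translation": [36,-26,-3],"rotation": [0,0,-1.4],"claw": 10},{"translation": [72,-52,-6],"rotation": [0,0,-2.8],"claw": 10},{"translation": [108,-79,-10],"rotation": [0,0,-4.2],"claw": 10},{"translation": [144,-106,-13],"rotation": [0,0,-5.6],"claw": 10},{"translation": [180,-132,-13],"rotation": [0,0,-6.9],"claw": 10}]'

```text
clock: 3.65
tool_pos: [0.4514, 0.0596, 0.1882]
orientation: [-179.9, 0.0, -87.0]
force: [0.7, 0.6, -2.7]
opening: 0.0258
gripper_force: 30.0
```

```bash
python3 go.py .46 -.03 .19 -84.8
```

```text
t 3.65 shift mm [89.9 -3.9 -1.8] rot [-0.01  0.01 -0.43] pos [0.4514 0.0596 0.1882] [-1.7994e+02  5.0000e-02 -8.6970e+01] F [ 0.7  0.6 -2.7]
```

>>> arm_command --steps '[{"translation": [30,-1,0],"rotation": [0,0,-0.2],"claw": 10},{"translation": [60,-3,0],"rotation": [0,0,-0.4],"claw": 10},{"translation": [90,-4,0],"rotation": [0,0,-0.4],"claw": 10},{"translation": [90,-4,0],"rotation": [0,0,-0.4],"claw": 10}]'

```text
clock: 4.05
tool_pos: [0.4593, -0.031, 0.1874]
orientation: [180.0, 0.0, -85.5]
force: [-0.3, 0.2, -2.3]
opening: 0.0259
gripper_force: 30.0
```

```bash
python3 - <<'E'
from h import *
c,im,d,o=snap('wrist','w2')
print(o['tool_pos'],o['orientation'],o['clock'],o['force'])
P=cloud(c,d); np.save('pics/w2P.npy',P)
for v in range(20,200,30): print(v,[tuple(np.round(P[v,u]*1000).astype(int)) if d[v,u] else None for u in range(30,512,60)])
E
```

```text
[ 0.459263   -0.03104828  0.18744678] [ 1.79960534e+02  8.20823048e-04 -8.54632524e+01] 4.05 [-0.34187376  0.18733187 -2.26440761]
20 [(np.int64(666), np.int64(-148), np.int64(20)), (np.int64(623), np.int64(-156), np.int64(0)), (np.int64(567), np.int64(-161), np.int64(0)), (np.int64(504), np.int64(-158), np.int64(47)), (np.int64(453), np.int64(-170), np.int64(0)), (np.int64(397), np.int64(-175), np.int64(1)), (np.int64(340), np.int64(-179), np.int64(0)), (np.int64(285), np.int64(-182), np.int64(1)), (np.int64(-355), np.int64(-384), np.int64(-858))]
50 [(np.int64(682), np.int64(-125), np.int64(-1)), (np.int64(625), np.int64(-130), np.int64(0)), (np.int64(567), np.int64(-135), np.int64(1)), (np.int64(503), np.int64(-135), np.int64(48)), (np.int64(453), np.int64(-139), np.int64(49)), (np.int64(393), np.int64(-149), np.int64(1)), (np.int64(335), np.int64(-153), np.int64(0)), (np.int64(-187), np.int64(-282), np.int64(-859)), (np.int64(-384), np.int64(-295), np.int64(-858))]
80 [(np.int64(685), np.int64(-97), np.int64(1)), (np.int64(626), np.int64(-102), np.int64(1)), (np.int64(568), np.in
[... 867 characters left out ...]
(0)), (np.int64(500), np.int64(-60), np.int64(49)), (np.int64(456), np.int64(-88), np.int64(217)), (np.int64(380), np.int64(-62), np.int64(0)), (np.int64(318), np.int64(-67), np.int64(1)), (np.int64(108), np.int64(-47), np.int64(-243)), (np.int64(109), np.int64(-66), np.int64(-109))]
170 [(np.int64(695), np.int64(-5), np.int64(1)), (np.int64(633), np.int64(-9), np.int64(-1)), (np.int64(569), np.int64(-14), np.int64(0)), (np.int64(499), np.int64(-32), np.int64(50)), (np.int64(455), np.int64(-76), np.int64(216)), (np.int64(375), np.int64(-30), np.int64(1)), (np.int64(310), np.int64(-35), np.int64(-1)), (np.int64(109), np.int64(3), np.int64(-221)), (np.int64(108), np.int64(-28), np.int64(-95))]
```

View pics/w2.png

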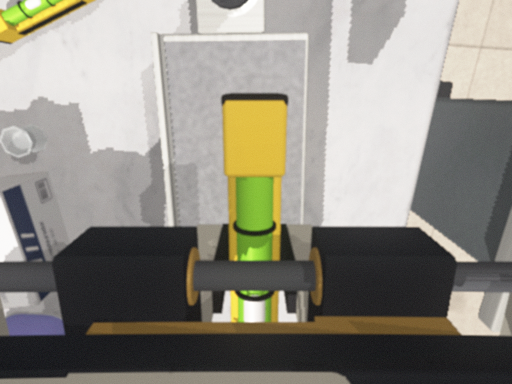

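The level sits square in the jaws. The back rim is the white strip at column ~165, the slab's right end is at row ~37, and the knob is at (232,2), partly out of view. Next I'll measure the rim line and the right end.

```bash
python3 - <<'E'
from h import *
P=np.load('pics/w2P.npy'); z=P[...,2]
b=[];i=[]
for v in range(60,215,3):
    u=np.where((z[v,100:230]>.0525)&(z[v,100:230]<.065))[0]+100
    if len(u)>2: b.append(P[v,u[0]]); i.append(P[v,u[-1]])
for n,e in(('outer',b),('inner',i)):
    e=np.array(e); k=np.polyfit(e[:,1],e[:,0],1); print(n,len(e),k,np.degrees(np.arctan(-k[0])),e[:,2].mean())
f=[];r=[]
for v in range(60,215,3):
    u=np.where((z[v,290:330]>.04)&(z[v,290:330]<.06))[0]+290
    if len(u): f.append(P[v,u[-1]])
f=np.array(f); k=np.polyfit(f[:,1],f[:,0],1); print('front',k,np.degrees(np.arctan(-k[0])))
im=np.load('pics/w2.npz')['im']; g=im.astype(float).mean(2)
for u in (180,200,280,295):
    v=np.where((z[:80,u]>.04)&(z[:80,u]<.06))[0]; print(u,v[0],P[v[0],u])
E
```

```text
outer 52 [-0.09061718  0.53730759] 5.177840366866161 0.05574160116875141
inner 52 [-0.09119663  0.53206989] 5.210768344435677 0.0541265327114316
front [-0.09521156  0.40739687] 5.438825136076365
180 33 [ 0.52888537 -0.14643121  0.04490828]
200 0 [ 0.51274459 -0.17185422  0.04623619]
280 33 [ 0.44582811 -0.15269621  0.04816603]
295 33 [ 0.43341078 -0.15373158  0.0476686 ]
```

```bash
python3 go.py .5089 -.027 .075 -84.8
```

```text
t 4.1 shift mm [  1.  -49.6 112.4] rot [ 0.    0.   -0.13] pos [ 0.4594 -0.0299  0.1875] [ 1.7998e+02  1.0000e-02 -8.5460e+01] F [ 0.5  0.9 -2.1]
```

>>> arm_command --steps '[{"translation": [1,-25,20],"rotation": [0,0,-0.13],"claw": 10},{"translation": [1,-50,50],"rotation": [0,0,-0.13],"claw": 10},{"translation": [1,-50,80],"rotation": [0,0,-0.13],"claw": 10},{"translation": [1,-50,105],"rotation": [0,0,-0.13],"claw": 10},{"translation": [1,-50,112],"rotation": [0,0,-0.13],"claw": 10}]'

```text
clock: 4.6
tool_pos: [0.5079, -0.0251, 0.0729]
orientation: [179.7, -0.0, -84.6]
force: [-0.6, 0.5, -2.1]
opening: 0.0259
gripper_force: 30.0
```

>>> arm_command --steps '[{"translation": [0,0,2],"rotation": [0,0,0],"claw": 10},{"translation": [0,0,4],"rotation": [0,0,0],"claw": 10},{"translation": [0,0,6],"rotation": [0,0,0],"claw": 10},{"translation": [0,0,7],"rotation": [0,0,0],"claw": 10},{"translation": [0,0,8],"rotation": [0,0,0],"claw": 10}]'

```text
clock: 5.1
tool_pos: [0.5103, -0.0253, 0.0682]
orientation: [-179.9, 0.0, -84.6]
force: [-0.7, 0.7, -1.8]
opening: 0.0257
gripper_force: 30.0
```

>>> arm_command --steps '[{"translation": [0,0,1],"rotation": [0,0,0],"claw": 10},{"translation": [0,0,2],"rotation": [0,0,0],"claw": 10},{"translation": [0,0,3],"rotation": [0,0,0],"claw": 10},{"translation": [0,0,3],"rotation": [0,0,0],"claw": 10}]'

```text
clock: 5.5
tool_pos: [0.5102, -0.0256, 0.065]
orientation: [-180.0, -0.0, -84.6]
force: [-1.2, -2.3, 2.7]
opening: 0.026
gripper_force: 30.0
```

>>> arm_command --steps '[{"translation": [0,-3,0.5],"rotation": [0,0,0],"claw": 10},{"translation": [0,-6,0.5],"rotation": [0,0,0],"claw": 10},{"translation": [0,-9,0.5],"rotation": [0,0,0],"claw": 10},{"translation": [0,-11,0.5],"rotation": [0,0,0],"claw": 10},{"translation": [0,-12,0.5],"rotation": [0,0,0],"claw": 10}]'

```text
clock: 6.0
tool_pos: [0.521, -0.0248, 0.0649]
orientation: [179.9, -0.0, -84.6]
force: [-7.7, -0.2, 16.0]
opening: 0.026
gripper_force: 30.0
```

>>> arm_command --steps '[{"translation": [0,-0.5,0],"rotation": [0,0,0],"claw": 10},{"translation": [0,-1,0],"rotation": [0,0,0],"claw": 10},{"translation": [0,-1.5,0],"rotation": [0,0,0],"claw": 10},{"translation": [0,-2,0],"rotation": [0,0,0],"claw": 10}]'

```text
clock: 6.4
tool_pos: [0.5224, -0.0247, 0.0649]
orientation: [179.9, -0.0, -84.6]
force: [-10.4, 0.4, 18.1]
opening: 0.0258
gripper_force: 30.0
```

>>> arm_command --steps '[{"translation": [0,-1,0],"rotation": [0,0,0],"claw": 10},{"translation": [0,-2,0],"rotation": [0,0,0],"claw": 10},{"translation": [0,-3,0],"rotation": [0,0,0],"claw": 10},{"translation": [0,-3,0],"rotation": [0,0,0],"claw": 10}]'

```text
clock: 6.8
tool_pos: [0.5226, -0.0247, 0.0649]
orientation: [179.6, -0.0, -84.7]
force: [-19.7, 2.9, 28.0]
opening: 0.0259
gripper_force: 30.0
```

>>> arm_command --steps '[{"translation": [0,1,0],"rotation": [0,0,0],"claw": 10},{"translation": [0,2,0],"rotation": [0,0,0],"claw": 10},{"translation": [0,2.5,0],"rotation": [0,0,0],"claw": 10},{"translation": [0,2.5,0],"rotation": [0,0,0],"claw": 10}]'

```text
clock: 7.2
tool_pos: [0.5225, -0.0247, 0.0649]
orientation: [179.8, -0.0, -84.6]
force: [-10.8, -0.1, 17.4]
opening: 0.0263
gripper_force: 30.0
```

>>> arm_command --steps '[{"translation": [0,0,0],"rotation": [0,0,0],"claw": 32},{"translation": [0,0,0],"rotation": [0,0,0],"claw": 38},{"translation": [0,0,0],"rotation": [0,0,0],"claw": 45},{"translation": [0,0,-3],"rotation": [0,0,0],"claw": 60},{"translation": [0,0,-10],"rotation": [0,0,0],"claw": 75}]'

```text
clock: 7.7
tool_pos: [0.524, -0.0241, 0.0738]
orientation: [179.9, -0.0, -84.6]
force: [0.3, -0.2, 1.0]
opening: 0.0556
gripper_force: 0.0
```

>>> arm_command --steps '[{"translation": [0,0,-30],"rotation": [0,0,0],"claw": 80},{"translation": [0,0,-70],"rotation": [0,0,0],"claw": 80},{"translation": [0,0,-110],"rotation": [0,0,0],"claw": 80},{"translation": [-30,0,-130],"rotation": [0,0,0],"claw": 80},{"translation": [-50,0,-140],"rotation": [0,0,0],"claw": 80}]'

```text
clock: 8.2
tool_pos: [0.5207, 0.0266, 0.2175]
orientation: [-179.7, 0.1, -84.7]
force: [0.4, -0.5, -0.0]
opening: 0.08
gripper_force: 0.0
```

```bash
python3 - <<'E'
from h import *
c,im,d,o=snap('wrist','w3')
print(o['tool_pos'],o['orientation'],o['clock'],o['force'])
P=cloud(c,d); np.save('pics/w3P.npy',P)
print(proj(c,[[.521,-.026,.094],[.4894,-.1874,.081]]))
E
```

```text
[0.52071668 0.02660489 0.21747164] [-1.79730888e+02  6.50449124e-02 -8.46835416e+01] 8.2 [ 0.44777939 -0.54988777 -0.0159151 ]
[[ 258.48414878  118.15445793]
 [ 322.88975055 -104.79305242]]
```

View pics/w3.png

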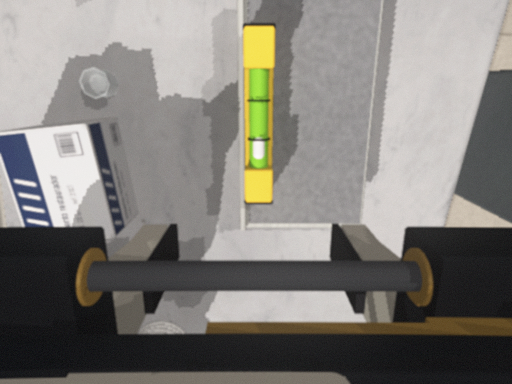

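The level is down along the back rim, columns 244–273, rows 25–203. Its bubble at (258,150) has run to the left end, as expected with the ear low. I'll check yaw and seating numerically.

```bash
cat >> h.py <<'E'
Rc=np.array([[.9959,-.0906],[.0906,.9959]])  # columns: slab x, slab y
def levelfit(c,im,d):
    hsv=cv2.cvtColor(im,cv2.COLOR_RGB2HSV); P=cloud(c,d)
    m=cv2.inRange(hsv,(18,110,90),(75,255,255)); m=cv2.morphologyEx(m,cv2.MORPH_CLOSE,np.ones((13,13)))
    ok=(P[...,2]>.085)&(P[...,2]<.105)&(P[...,0]<.56)&(P[...,0]>.48)&(abs(P[...,1]+.03)<.12); m[~ok]=0
    v=np.argwhere(m)[:,::-1]; pl=plane(c,v,.094); Q=P[m>0]
    r=cv2.minAreaRect((pl[:,:2]*1000).astype(np.float32)); A=np.c_[pl[:,:2]@Rc,np.ones(len(pl))]
    k=np.linalg.lstsq(A-[.516,-.073,0],Q[:,2],rcond=None)[0]
    return r,np.array(r[0])/1000@Rc,k
def bubble(c,im):
    # along slab y (mm): rings (dark) and bubble (white) in vial strip, level top z .09
    s=np.arange(-.12,-.02,.0005); prof=[]
    hsv=cv2.cvtColor(im,cv2.COLOR_RGB2HSV).astype(np.float32)
    for off in (-.003,-.0015,0,.0015,.003):
        W=np.c_[np.full_like(s,.5164+off),s]@Rc.T; px=proj(c,np.c_[W,np.full(len(s),.092)]).astype(np.float32)
        prof.append(cv2.remap(hsv,px[:,0].copy(),px[:,1].copy(),cv2.INTER_LINEAR)[:,0])
    p=np.mean(prof,0); return s,p
E
python3 - <<'E'
from h import *
z=np.load('pics/w3.npz'); o=ctrl.get_obs(); c=cam('wrist',o); print(o['clock'])
print(levelfit(c,z['im'],z['d']),'expect (.5164,-.073)')
s,p=bubble(c,z['im'])
for a,b in zip(s[::2],p[::2]): print(round(a*1000),b.astype(int)[1:],end=' ')
E
```

```text
8.25
(((521.4061889648438, -21.950645446777344), (25.266679763793945, 146.0917510986328), 5.2896528244018555), array([ 0.5172797 , -0.06910005]), array([0.00836499, 0.00585217, 0.09209348])) expect (.5164,-.073)
-120 [170 245] -119 [169 245] -118 [169 245] -117 [170 245] -116 [169 245] -115 [170 246] -114 [169 246] -113 [171 245] -112 [176 240] -111 [174 202] -110 [176 206] -109 [175 216] -108 [175 220] -107 [176 220] -106 [176 220] -105 [177 220] -104 [176 220] -103 [176 220] -102 [175 221] -101 [176 221] -100 [176 220] -99 [176 220] -98 [176 220] -97 [176 220] -96 [176 221] -95 [177 220] -94 [177 220] -93 [176 220] -92 [177 220] -91 [177 220] -90 [177 215] -89 [177 194] -88 [178 182] -87 [174 164] -86 [155 115] -85 [166 130] -84 [177 187] -83 [177 212] -82 [177 219] -81 [177 220] -80 [176 220] -79 [177 220] -78 [177 220] -77 [177 220] -76 [175 221] -75 [178 219] -74 [176 220] -73 [177 220] -72 [178 219] -71 [176 220] -70 [177 220] -69 [177 219] -68 [176 220] -67 [176 220] -66 [176 220] -65 [178 220] -64 [176 220] -63 [176 220] -62 [176 220] -61 [176 220] -60 [177 220] -59 [177 219] -58 [177 213] -57 [177 203] -56 [158 198] -55 [109 195] -54 [ 62 167] -53 [ 34 123] -52 [ 19 152] -51 [ 12 218] -50 [  8 239] -49 [  7 239] -48 [  7 238] -47 [  7 239] -46 [  7 238] -45 [  7 238] -44 [  7 238] -43 [  7 238] -42 [  7 239] -41 [  7 238] -40 [  7 240] -39 [  9 241] -38 [ 15 240] -37 [ 37 235] -36 [ 94 227] -35 [155 222] -34 [176 221] -33 [176 220] -32 [175 221] -31 [175 222] -30 [175 218] -29 [176 204] -28 [174 176] -27 [173 166] -26 [179 201] -25 [177 232] -24 [173 243] -23 [171 244] -22 [171 244] -21 [170 244]
```

The level is flush (5.29° against the rim's 5.2°), centred 4 mm from the slab's middle. The bubble is about +23 mm to the left, so it needs roughly 1 rad clockwise. I'm going above the knob.

```bash
python3 go.py .4894 -.1874 .14 -84.8
```

```text
t 8.25 shift mm [212.2  52.3  77.5] rot [-0.07  0.02  0.04] pos [0.5211 0.0286 0.2182] [-1.7966e+02  9.0000e-02 -8.4610e+01] F [0.7 0.7 1.6]
```

>>> arm_command --steps '[{"translation": [45,11,0],"rotation": [0,0,0],"claw": 80},{"translation": [90,22,0],"rotation": [0,0,0],"claw": 80},{"translation": [135,33,15],"rotation": [0,0,0],"claw": 80},{"translation": [175,44,30],"rotation": [0,0,0],"claw": 80},{"translation": [212,52,50],"rotation": [0,0,0],"claw": 80}]'

```text
clock: 8.75
tool_pos: [0.4877, -0.192, 0.1649]
orientation: [-179.9, -0.0, -84.6]
force: [1.4, 0.3, 0.5]
opening: 0.0797
gripper_force: 0.0
```

>>> arm_command --steps '[{"translation": [0,0,0],"rotation": [0,0,0],"claw": 80},{"translation": [0,0,0],"rotation": [0,0,0],"claw": 80}]'

```text
clock: 8.95
tool_pos: [0.4873, -0.1911, 0.164]
orientation: [179.9, -0.0, -84.8]
force: [1.4, 0.7, -0.1]
opening: 0.08
gripper_force: 0.0
```

```bash
python3 - <<'E'
from h import *
c,im,d,o=snap('wrist','w4'); P=cloud(c,d)
print(o['tool_pos'],o['orientation'],o['clock'])
m=(P[...,2]>.08)&(P[...,2]<.108)&(np.hypot(P[...,0]-.4894,P[...,1]+.1874)<.03)
print('knob px',m.sum(),np.argwhere(m).mean(0)); q=P[m]; print(cv2.minEnclosingCircle((q[:,:2]*1000).astype(np.float32)),np.median(q[:,2]))
cs=[]
for n in('top','side'):
    c,im,d,o=snap(n,n+'4'); px=proj(c,[[.5174+.0063,-.069*.9959+.0469,.092]])[0]; print(n,px)
    u,v=px.round().astype(int); cs.append(cv2.resize(im[v-35:v+35,u-50:u+50,::-1],None,fx=6,fy=4,interpolation=cv2.INTER_CUBIC))
cv2.imwrite('pics/c4.png',np.vstack(cs))
E
```

```text
[ 0.48728903 -0.1911283   0.16396213] [ 1.79949934e+02 -1.69955774e-03 -8.47624132e+01] 8.95
knob px 1725 [197.55942029 248.56811594]
((489.6879577636719, -188.25381469726562), 17.94485855102539) 0.09391085047076711
top [285.99321133 190.64858208]
side [247.15612639 169.65315284]
```

View pics/c4.png

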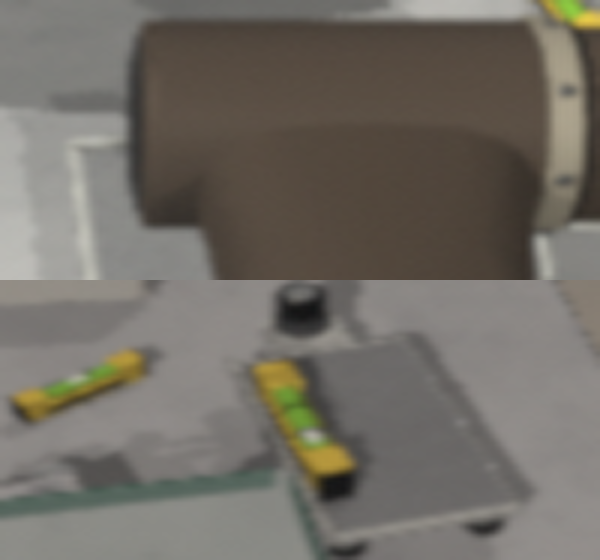

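Side crop: the level is clear to see, with its bubble at crop (312,437). The arm hides it from the top camera. Knob measured at (0.4897,-0.1883), radius 18, top at z 0.094. I'll check whether the wrist camera could see the vial from the knob.

```bash
python3 - <<'E'
from h import *
c0=ctrl.calibration('wrist'); print(c0['vertical_fov'],np.round(c0['hand_eye'],3))
for yaw in (60,80,96,110,130):
  for z in (.062,):
    c=cam('wrist',dict(orientation=[180,0,yaw],tool_pos=[.4895,-.188,z]))
    S=np.array([-.10,-.0855,-.069,-.0535,-.04]); W=np.c_[np.full(5,.5174),S]@Rc.T
    print(yaw,proj(c,np.c_[W,np.full(5,.092)]).round().tolist(),((np.c_[W,np.full(5,.092)]-c['o'])@c['Rw'])[2].round(3))
c=cam('side'); print(proj(c,np.c_[W,np.full(5,.092)]).round(1).tolist())
E
```

```text
60.665154669443396 [[ 0.    -0.959 -0.282  0.076]
 [ 1.    -0.     0.001  0.001]
 [-0.001 -0.282  0.959 -0.158]
 [ 0.     0.     0.     1.   ]]
60 [[132.0, -106.0], [99.0, -155.0], [59.0, -218.0], [16.0, -283.0], [-26.0, -347.0]] [-0.057 -0.117  0.099]
80 [[284.0, -124.0], [273.0, -183.0], [259.0, -260.0], [244.0, -341.0], [229.0, -422.0]] [ 0.001 -0.126  0.097]
96 [[402.0, -92.0], [410.0, -151.0], [420.0, -226.0], [431.0, -306.0], [443.0, -385.0]] [ 0.048 -0.119  0.099]
110 [[487.0, -36.0], [509.0, -88.0], [537.0, -154.0], [567.0, -223.0], [597.0, -291.0]] [ 0.086 -0.103  0.104]
130 [[565.0, 71.0], [600.0, 35.0], [643.0, -11.0], [687.0, -58.0], [730.0, -102.0]] [ 0.13  -0.066  0.115]
[[245.5, 163.8], [246.5, 166.5], [247.7, 169.6], [248.8, 172.5], [249.8, 175.1]]
```

```bash
cat > bub.py <<'E'
from h import *
def prof(c,im,r=.5174):
    s=np.arange(-.15,.012,.001); sat=[]; f=im.astype(np.float32)
    for off in (-.002,0,.002):
        W=np.c_[np.full_like(s,r+off),s]@Rc.T; px=proj(c,np.c_[W,np.full(len(s),.092)]).astype(np.float32)
        sat.append(cv2.remap(f,px[:,0].copy(),px[:,1].copy(),cv2.INTER_CUBIC)[:,0])
    return s,np.mean(sat,0)
def read(n=1):
    out=[]
    for _ in range(n):
        im,d=ctrl.snapshot('side'); c=cam('side'); s,p=prof(c,im)
        b=p[:,2]; k=(s>-.115)&(s<-.022); w=np.clip(b[k]-(b[k].min()+.35*np.ptp(b[k])),0,None)
        out.append((w*s[k]).sum()/w.sum()*1000)
    return np.array(out),s,p
E
python3 - <<'E'
from bub import *
o,s,p=read(2); print(o, ctrl.get_obs()['clock'])
for a,b in zip(s[::3],p[::3]): print(round(a*1000),b.astype(int).tolist(),end=' ')
E
```

```text
[-49.09112905 -49.03298292] 9.2
-150 [129, 115, 82] -147 [146, 125, 68] -144 [163, 138, 61] -141 [172, 143, 57] -138 [171, 142, 57] -135 [166, 138, 55] -132 [161, 134, 54] -129 [159, 132, 53] -126 [159, 132, 53] -123 [160, 135, 54] -120 [158, 138, 55] -117 [151, 139, 54] -114 [135, 140, 53] -111 [122, 141, 52] -108 [112, 142, 51] -105 [107, 141, 51] -102 [103, 140, 50] -99 [99, 135, 49] -96 [94, 128, 46] -93 [87, 117, 43] -90 [81, 109, 41] -87 [84, 113, 43] -84 [93, 126, 46] -81 [101, 137, 49] -78 [103, 140, 50] -75 [104, 142, 51] -72 [103, 141, 50] -69 [103, 141, 50] -66 [103, 138, 53] -63 [102, 133, 60] -60 [109, 127, 79] -57 [118, 124, 101] -54 [138, 137, 127] -51 [153, 151, 141] -48 [158, 158, 143] -45 [152, 157, 130] -42 [141, 154, 112] -39 [132, 150, 85] -36 [133, 145, 66] -33 [149, 145, 57] -30 [168, 148, 58] -27 [177, 150, 60] -24 [181, 151, 61] -21 [181, 151, 61] -18 [180, 150, 60] -15 [180, 150, 60] -12 [179, 150, 60] -9 [171, 142, 57] -6 [155, 129, 53] -3 [119, 99, 43] 0 [79, 67, 33] 3 [43, 38, 25] 6 [25, 24, 22] 9 [22, 23, 23]
```

```bash
python3 go.py .4895 -.188 .071 -84.8
```

```text
t 9.2 shift mm [-1.2 -1.1 93.8] rot [-0.02 -0.    0.05] pos [ 0.4884 -0.1893  0.1648] [-1.7992e+02 -1.0000e-02 -8.4550e+01] F [-0.1  0.2 -0.8]
```

>>> arm_command --steps '[{"translation": [-1,-1,30],"rotation": [0,0,0],"claw": 75},{"translation": [-1,-1,60],"rotation": [0,0,0],"claw": 70},{"translation": [-1,-1,80],"rotation": [0,0,0],"claw": 65},{"translation": [-1,-1,91],"rotation": [0,0,0],"claw": 60},{"translation": [-1,-1,94],"rotation": [0,0,0],"claw": 55}]'

```text
clock: 9.7
tool_pos: [0.4885, -0.1886, 0.0694]
orientation: [179.9, 0.0, -84.6]
force: [0.2, -0.3, 0.3]
opening: 0.0577
gripper_force: 0.0
```

>>> arm_command --steps '[{"translation": [0,0,0],"rotation": [0,0,0],"claw": 42},{"translation": [0,0,0],"rotation": [0,0,0],"claw": 25},{"translation": [0,0,0],"rotation": [0,0,0],"claw": 25},{"translation": [0,0,0],"rotation": [0,0,0],"claw": 25},{"translation": [0,0,0],"rotation": [0,0,0],"claw": 25}]'

```text
clock: 10.2
tool_pos: [0.4911, -0.1891, 0.0713]
orientation: [-179.7, -0.0, -84.6]
force: [4.5, 1.4, -0.9]
opening: 0.0327
gripper_force: 30.0
```

>>> arm_command --steps '[{"translation": [0,-1.5,2],"rotation": [0,0,0],"claw": 25},{"translation": [0,-1.5,4],"rotation": [0,0,0],"claw": 25},{"translation": [0,-1.5,6],"rotation": [0,0,0],"claw": 25},{"translation": [0,-1.5,7],"rotation": [0,0,0],"claw": 25},{"translation": [0,-1.5,7],"rotation": [0,0,0],"claw": 25}]'

```text
clock: 10.7
tool_pos: [0.4913, -0.189, 0.0644]
orientation: [-179.9, -0.0, -84.6]
force: [-0.2, 2.4, 9.4]
opening: 0.0324
gripper_force: 30.0
```

>>> arm_command --steps '[{"translation": [-0.5,0,0],"rotation": [0,0,1.4],"claw": 25},{"translation": [-0.5,0,0],"rotation": [0,0,2.8],"claw": 25},{"translation": [-0.5,0,0],"rotation": [0,0,4.2],"claw": 25},{"translation": [-0.5,0,0],"rotation": [0,0,5.6],"claw": 25},{"translation": [-0.5,0,0],"rotation": [0,0,7],"claw": 25}]'

```text
clock: 11.2
tool_pos: [0.4912, -0.1887, 0.0652]
orientation: [-179.9, 0.0, -119.9]
force: [-2.4, 3.5, 18.5]
opening: 0.0322
gripper_force: 30.0
```

>>> arm_command --steps '[{"translation": [0,0,0],"rotation": [0,0,0.5],"claw": 25},{"translation": [0,0,0],"rotation": [0,0,1],"claw": 25},{"translation": [0,0,0],"rotation": [0,0,1.5],"claw": 25},{"translation": [0,0,0],"rotation": [0,0,2],"claw": 25},{"translation": [0,0,0],"rotation": [0,0,2],"claw": 25}]'

```text
clock: 11.7
tool_pos: [0.4911, -0.1886, 0.0655]
orientation: [-179.9, 0.1, -129.7]
force: [-3.9, 4.3, 19.6]
opening: 0.0328
gripper_force: 30.0
```

>>> arm_command --steps '[{"translation": [0,0,0],"rotation": [0,0,0],"claw": 25},{"translation": [0,0,0],"rotation": [0,0,0],"claw": 25},{"translation": [0,0,0],"rotation": [0,0,0],"claw": 25},{"translation": [0,0,0],"rotation": [0,0,0],"claw": 25},{"translation": [0,0,0],"rotation": [0,0,0],"claw": 25}]'

```text
clock: 12.2
tool_pos: [0.4912, -0.1886, 0.0655]
orientation: [-179.9, 0.1, -129.6]
force: [-3.9, 4.1, 20.8]
opening: 0.0325
gripper_force: 30.0
```

>>> arm_command --steps '[{"translation": [0,0,0],"rotation": [0,0,0],"claw": 25},{"translation": [0,0,0],"rotation": [0,0,0],"claw": 25},{"translation": [0,0,0],"rotation": [0,0,0],"claw": 25},{"translation": [0,0,0],"rotation": [0,0,0],"claw": 25},{"translation": [0,0,0],"rotation": [0,0,0],"claw": 25}]'

```text
clock: 12.7
tool_pos: [0.4911, -0.1886, 0.0655]
orientation: [-179.9, 0.1, -129.6]
force: [-3.0, 4.3, 21.0]
opening: 0.0319
gripper_force: 30.0
```

```bash
python3 - <<'E'
from bub import *
o,s,p=read(16); print(o.round(1)); q=ctrl.get_obs(); print(q['clock'],q['force'],q['moment'],q['tool_pos'],q['orientation'])
E
```

```text
[-67.3 -67.3 -67.7 -67.8 -67.9 -67.9 -68.  -68.  -67.9 -67.7 -67.8 -67.9
 -67.9 -67.9 -67.8 -68.3]
13.5 [-3.81260197  3.60255654 20.67774825] [1.97123818 1.53363768 0.01460297] [ 0.49115341 -0.18857705  0.06551121] [-1.79860877e+02  6.86118750e-02 -1.29581464e+02]
```

>>> arm_command --steps '[{"translation": [0,0,-0.3],"rotation": [0,0,0.7],"claw": 25},{"translation": [0,0,-0.3],"rotation": [0,0,1.4],"claw": 25},{"translation": [0,0,-0.3],"rotation": [0,0,2.0],"claw": 25},{"translation": [0,0,-0.3],"rotation": [0,0,2.6],"claw": 25},{"translation": [0,0,-0.3],"rotation": [0,0,2.6],"claw": 25}]'

```text
clock: 14.0
tool_pos: [0.4912, -0.1885, 0.0659]
orientation: [-179.9, 0.1, -142.7]
force: [-3.6, 4.8, 22.4]
opening: 0.0323
gripper_force: 30.0
```

```bash
python3 - <<'E'
from bub import *
o,s,p=read(40); print(o[::4].round(1)); q=ctrl.get_obs(); print(q['clock'],q['force'],q['tool_pos'],q['orientation'])
for a,b in zip(s,p):
    if -.13<a<-.015 and round(a*1000)%2==0: print(round(a*1000),b.astype(int).tolist(),end=' ')
im,d=ctrl.snapshot('side'); cv2.imwrite('pics/c5.png',cv2.resize(im[150:190,225:270,::-1],None,fx=13,fy=13,interpolation=cv2.INTER_CUBIC))
E
```

```text
[-68.1 -68.1 -69.4 -70.5 -71.8 -72.4 -72.5 -72.4 -72.4 -72.3]
16.0 [-4.71850897  6.78709428 22.92834646] [ 0.49116899 -0.18847476  0.06592602] [-1.79881336e+02  1.09977113e-01 -1.42584620e+02]
-130 [180, 151, 61] -128 [182, 152, 61] -126 [182, 152, 61] -124 [180, 152, 60] -122 [177, 150, 60] -120 [168, 148, 58] -118 [157, 144, 56] -116 [145, 142, 54] -114 [133, 141, 52] -112 [125, 143, 53] -110 [119, 145, 53] -108 [113, 146, 53] -106 [111, 145, 52] -104 [109, 144, 52] -102 [107, 144, 52] -100 [105, 141, 51] -98 [101, 137, 49] -96 [96, 131, 47] -94 [92, 124, 46] -92 [88, 118, 46] -90 [85, 114, 47] -88 [90, 116, 55] -86 [100, 125, 68] -84 [113, 135, 83] -82 [130, 147, 104] -80 [143, 154, 119] -78 [152, 157, 131] -76 [161, 162, 142] -74 [163, 163, 145] -72 [163, 162, 145] -70 [162, 162, 143] -68 [157, 160, 136] -66 [149, 156, 125] -64 [140, 150, 113] -62 [129, 141, 98] -60 [114, 130, 81] -58 [101, 121, 67] -56 [92, 117, 55] -54 [92, 122, 50] -52 [96, 130, 50] -50 [101, 139, 50] -48 [103, 143, 51] -46 [106, 145, 53] -44 [107, 146, 53] -42 [107, 145, 53] -40 [112, 145, 53] -38 [118, 145, 53] -36 [127, 144, 53] -34 [142, 146, 55] -32 [156, 148, 57] -30 [169, 150, 59] -28 [178, 152, 60] -26 [181, 153, 60] -24 [184, 153, 61] -22 [185, 154, 61] -20 [185, 154, 62] -18 [185, 154, 62] -16 [185, 154, 62]
```

View pics/c5.png

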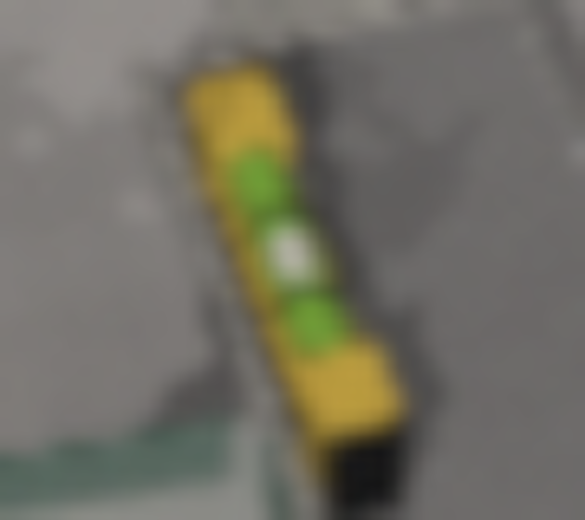

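The bubble lies midway between the rings: ring minima at -90 and -56, bubble at -72.4. The knob is at its stop, held at about 23 N. One small nudge, then a final check.

>>> arm_command --steps '[{"translation": [0,0,0],"rotation": [0,0,0.1],"claw": 25},{"translation": [0,0,0],"rotation": [0,0,0.25],"claw": 25}]'

```text
clock: 16.25
tool_pos: [0.4912, -0.1884, 0.066]
orientation: [-179.9, 0.1, -143.8]
force: [-4.6, 4.9, 21.6]
opening: 0.0324
gripper_force: 30.0
```

```bash
python3 - <<'E'
from bub import *
o,s,p=read(44); print(o[::6].round(1)); q=ctrl.get_obs(); print(q['clock'],q['force'],q['tool_pos'],q['opening'],q['gripper_force'])
if abs(o[-5:].mean()+73)<.9: print(ctrl.close_job())
E
```

```text
[-72.4 -72.5 -72.7 -72.6 -73.1 -73.1 -73.2 -73.2]
18.45 [-4.5026227   5.85857076 21.25112987] [ 0.49117633 -0.18846137  0.06594823] 0.03243244995681769 30.000325441360474
the job is handed in; nothing more can be done
None
```

I handed the job in at 18.5 s: the spirit level lies flush against the back rim, 4 mm from the slab's middle, and the arm is still gripping the knob pushed down to its stop with the bubble within about 1 mm of the middle of the rings; the casts and the carton were not touched.

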